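# Seat the tube block in the dry-block heater

## Robot

A 6-joint arm with a two-finger parallel gripper is mounted at the origin on a cart in front of the work surface, level with it; the furniture and walls round the work are solid. World frame = base frame: x ahead of the robot, y to its left, z up, the work surface at z = 0. Lengths are in m, angles in rad, forces in N, time in s.
With the tool pointing down it reaches from about 0.35 to 0.975 m from the base axis. Payload 7.1 kg.
Tool frame: the origin (TCP) lies midway between the tips of the shut fingers; the grasp point (between the pads) lies ctrl.hold_point_z behind it (ctrl.hold_point_z is the distance from the TCP to the grasp point, in m); z points along the fingers, y is the line along which they close (so a half turn about z gives the same grasp; the last joint's range is limited). The gripper opens to 88 mm and grips with 3 to 60 N. Pads are 20 mm wide; open, the fingers measure 115 mm over their backs; the gripper's body (75 mm by 178 mm) begins 61 mm behind the grasp point.
Start: joints at [1.115, 0.423, 1.63, -0, 1.089, -0.019], TCP at [0.264, 0.566, 0.223] pointing down, gripper open.
Joint ranges: [-3, 3], [-0.9, 2.11], [0.09, 2.58], [-1.31, 4.45], [0.11, 2.69], [-2.54, 2.54]. Speed limits (rad/s): [2.39, 2.39, 3.01, 3.14, 3.14, 3.14].

## Interface

Orientations are given as a rotation vector (axis times angle).
In Python, from station import ctrl gives the robot as it stands.
- The arm moves only by the tool apply_moves, never from a script. Its argument "rows" is text: rows parted by semicolons, each of 7 numbers parted by spaces: the closure in counts, from 0 (fully open) to 255 (shut), then the shift along the tool's x, y, z in m, then the turn, a rotation vector about the tool's x, y, z in rad. A call has 1 to 20 rows; each row shifts and turns the commanded pose from where the row before left it, along the tool's axes as they then stand; what a row does not reach is not made up. A row lasts 1/10 s, in which the tool goes at most 50 mm and 8.59 degrees, less where a joint would pass 70% of its speed; a pose out of reach is approached as far as the arm can. A call is refused whole if a number of a shift passes 0.05 or a number of a turn 0.15, either way. A call with a gripper value outside its range is refused whole. The fingers move at their own pace and stop on an object; "squeeze" is the grip in N (left out, the last holds). Time passes only in rows, so rows that do not move let the fingers close. It gives the time, the measured TCP pose, the force, the opening and the grip force at its end, in the units of the state.
- ctrl.read_state(): the state, without advancing time (a new reading comes with each control period).
- ctrl.capture(name): name is "side" or "top" or "wrist"; returns a dict with "pixels" (420x560x3 uint8, red, green, blue), "vertical_fov" (degrees; the focal length in pixels is half the picture's height over the tangent of half this angle, whatever the lens; pixels are square), "cx", "cy" (the principal point, pixels), "dist" ([k1, k2, p1, p2, k3] as OpenCV has them; the pictures are not rectified), "eye" and "orientation" of the camera in the world. Camera axes: x right, y down, z forward; pixel columns grow to the right and rows downward; lengths in m; the calibration is good to about 2 mm. A picture is of the moment at which its call begins. There is no depth.
- ctrl.close_job(): hands the job in; it is judged then, once.
The state is a dict: "time": time; "q": joint angles; "joint_velocities": joint speeds; "joint_torque": joint torques, N m; "tool_pos": TCP position; "eef_rot": TCP orientation; "ft_force": force on the tool from outside, world axes, zero at the start; "torque": the same for the moment, N m; "grip_width": finger opening in m; "gripper_force": force on a finger pad.
Only numpy, scipy, OpenCV 4.12 (cv2) and the standard library are available. Lean on these libraries where they do the work, as an engineer would, in place of code of your own. Each camera call takes 0.05 s, during which the arm holds its last target. There are 200 camera calls.

## Task

Fit the metal tube block that has the thin tongue along one edge into the well of the dry-block heater: tilt it, tuck the tongue under the steel lip, then level the block down until it lies flat on the floor of the well, and let go. Leave the wider block without a tongue where it is.

Things in the scene. Friction and masses are not known exactly. Their poses are not given: they have to be found in the camera images.
- block_center (a point): Tube block with tongue: loose, aluminium, 0.3 kg. Point on its middle axis, 30 mm above its underside; z up. Body 80 (x) x 90 (y) x 14 mm high, six bores. From its -x side a tongue runs on 20 mm, 5 mm thick, 90 wide, level with the underside: x from -60 to +40 mm in all. Black grip rib on its middle, 10 mm thick in x, 40 wide in y, 14 to 59 mm above the underside: pinch it across the 10 mm.
- block_tongue (a point): Middle of the end edge of that block's tongue, at the underside: 60 mm along -x and 30 mm below block_center. Axes as the block's.
- heater: Dry-block heater: grey box fixed to the worktop, 180 (x) x 150 (y) x 45 mm high; origin at the centre of its underside, z up; display and dial on its -x front, roughly facing the robot. Well in its top: x -55 to +55, y -52 to +52 mm, 14 mm deep (floor at z = 31 mm). Seated, the block's x lies along the heater's x, tongue at the -x end, its centre at x = +5 to +15, y within 7 mm, top flush with the box.
- lip_edge (a point): Middle of the free edge of the heater's steel lip, at its underside: heater x = -39, y = 0, z = 45 mm; axes as the heater's. The lip, 4 mm thick and 96 mm wide in y (top at z = 49, screw heads to 51), overhangs the well's -x edge by 16 mm, 14 mm above the floor. The open part of the well is 94 mm long, shorter than the block with its tongue (100 mm), which goes under the lip.
- wide_block_center (a point): The other tube block, which does not fit: loose, same metal and grip rib, 96 (x) x 126 (y) x 14 mm, eight bores, no tongue. Point on its middle axis, 30 mm above its underside. Not to be disturbed.

How it is judged:
By the outcome, as a careful person would: the job done as asked, in the order asked, and still so for the second after the job is handed in, with the robot touching nothing.
It also fails if it takes over 38 s, if anything falls off the work surface, if the arm or the gripper's body presses on something with over 40 N, if the wrist force passes 120 N, or if a joint passes its speed limit or range.

## Working session

There is one attempt and no reset: what is moved stays moved. The work goes in short steps, Python scripts to look and compute and a tool call to move; the robot and the scene stay as the last step left them, time stands still between calls to the robot, and variables do not carry over. Pictures are saved under pics/ and viewed, at most 10 in all, crops included, and the job is handed in when it is done.

Besides the shell and the picture viewer there is one more tool, called after "Emit:" by a JSON object that holds its "fn" and its "kwargs". apply_moves: Moves the arm, as the interface text tells. Its arguments: {"type":"object","properties":{"rows":{"type":"string"},"squeeze":{"type":"number"}},"required":["rows"]}

```bash
mkdir -p pics; cat > h.py <<'E'
import numpy as np, cv2
from scipy.spatial.transform import Rotation as R
from station import ctrl
def cap(n,f=None):
    c=ctrl.capture(n)
    if f: cv2.imwrite('pics/'+f,c['pixels'][:,:,::-1])
    np.save('/tmp/'+n+'.npy',c,allow_pickle=True)
    return c
def rot(o):
    o=np.array(o,float); 
    return o if o.shape==(3,3) else R.from_rotvec(o).as_matrix() if o.shape==(3,) else R.from_quat(o).as_matrix()
def K(c):
    f=210/np.tan(np.radians(c['vertical_fov'])/2); return np.array([[f,0,c['cx']],[0,f,c['cy']],[0,0,1]])
def ray(c,p):
    u=cv2.undistortPoints(np.array([[p]],float),K(c),np.array(c['dist'],float))[0,0]
    return np.array(c['eye']),rot(c['orientation'])@np.array([u[0],u[1],1])
def atz(c,p,z):
    e,d=ray(c,p); return e+d*(z-e[2])/d[2]
def tri(*cp):
    A=np.zeros((3,3));b=np.zeros(3)
    for c,p in cp:
        e,d=ray(c,p); d=d/np.linalg.norm(d); M=np.eye(3)-np.outer(d,d); A+=M;b+=M@e
    return np.linalg.solve(A,b)
def proj(c,P):
    Rm=rot(c['orientation']).T; P=np.array(P,float).reshape(-1,3)
    return cv2.projectPoints(P,cv2.Rodrigues(Rm)[0],-Rm@np.array(c['eye']),K(c),np.array(c['dist'],float))[0][:,0]
E
python3 - <<'E'
from h import *
for n in ['top','side']:
    c=cap(n,n+'1.png'); print(n,c['vertical_fov'],c['eye'],c['orientation'],c['dist'])
print(ctrl.read_state(), ctrl.hold_point_z)
E
```

```text
top 46.850700419450085 [0.36553397 0.07617207 0.92287247] [-2.13437     2.16011343 -0.08816367] [-0.04037974  0.          0.          0.          0.        ]
side 49.767649888171654 [-0.04557398  0.85795087  0.44649619] [-0.73829968  2.26899284 -1.50608534] [-0.05644498  0.          0.          0.          0.        ]
{'time': 0.1, 'q': array([ 1.11501300e+00,  4.23771779e-01,  1.63059831e+00,  1.16072654e-06,
        1.08859920e+00, -1.90207450e-02]), 'joint_velocities': array([ 0.00122176, -0.00195758, -0.00188071, -0.00033476, -0.00203374,
       -0.00230892]), 'joint_torque': array([ 6.04991474e-04, -5.45619857e+01, -2.74323177e+01,  6.46287971e-02,
        1.88307697e-02, -4.02852237e-06]), 'tool_pos': array([0.26414913, 0.56588717, 0.22198083]), 'eef_rot': array([-6.80555246e-01, -3.06666010e+00,  2.10116758e-03]), 'ft_force': array([-0.39652129, -0.1219665 , -0.27691104]), 'torque': array([ 0.03448867, -0.03585941, -0.10425621]), 'gripper_force': 0.0, 'grip_width': 0.08801667383268878} 0.0187
```

View pics/top1.png

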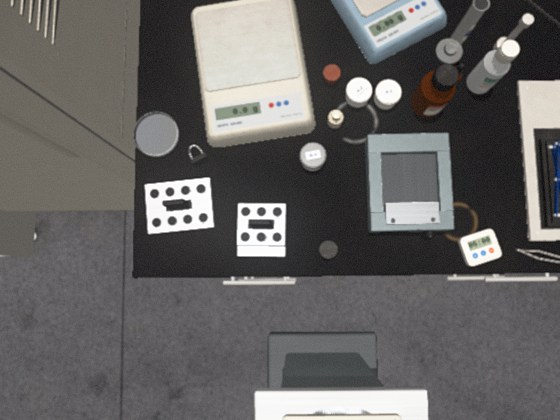

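View pics/side1.png

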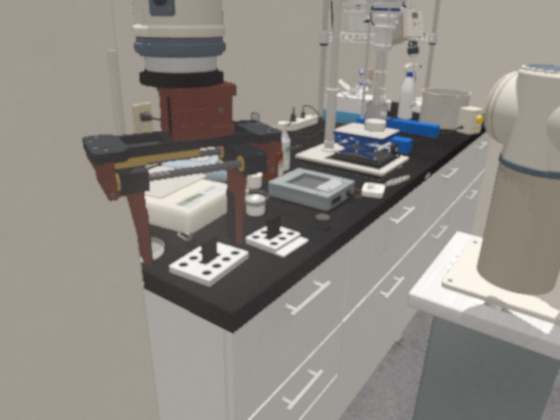

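The top view shows the tongued block at about (261,228) with its tongue toward the robot (row 255). The wide block is at (179,206), and the heater at (411,183) with its lip at (412,212). I'll enlarge both for corner pixels.

```bash
python3 - <<'E'
from h import *
t=cv2.imread('pics/top1.png'); s=cv2.imread('pics/side1.png')
a=cv2.resize(t[195:265,225:300],None,fx=5,fy=5,interpolation=cv2.INTER_CUBIC)   # 375x350
b=cv2.resize(t[125:240,360:460],None,fx=4,fy=4,interpolation=cv2.INTER_CUBIC) # 400x460
c=np.zeros((460,780,3),np.uint8); c[:350,:375]=a; c[:,380:]=b
cv2.imwrite('pics/c1.png',c)
d=cv2.resize(s[160:290,165:365],None,fx=4,fy=4,interpolation=cv2.INTER_CUBIC)
cv2.imwrite('pics/c2.png',d)
E
```

```text
(no output)
```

View pics/c1.png

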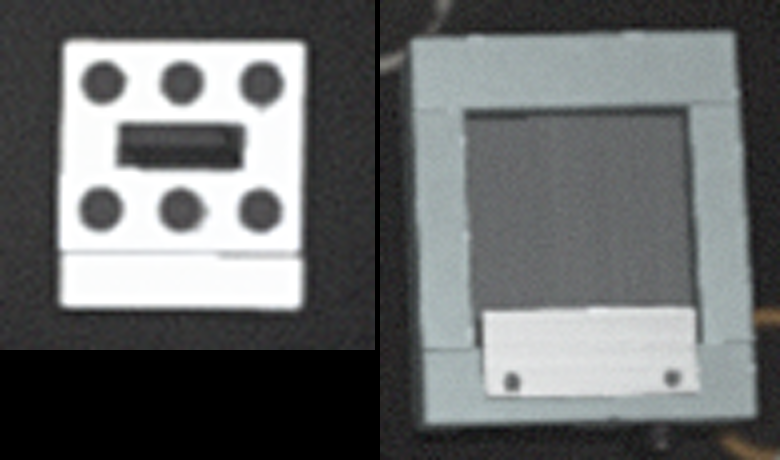

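View pics/c2.png

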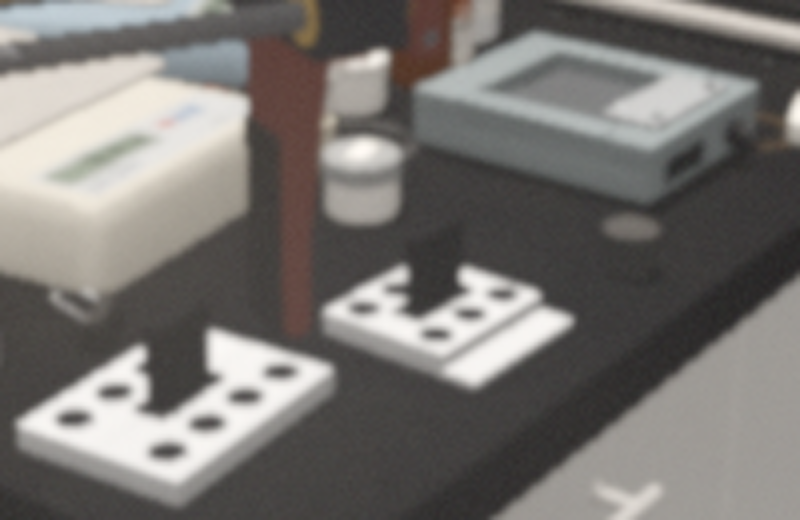

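The crops give me matching corners in both views: block top corners, tongue ends, the rib, the heater top corners and the lip edge. I'll triangulate them.

```bash
python3 - <<'E'
from h import *
T=np.load('/tmp/top.npy',allow_pickle=True).item();S=np.load('/tmp/side.npy',allow_pickle=True).item()
ta=lambda x,y:((x+.5)/5-.5+225,(y+.5)/5-.5+195)
tb=lambda x,y:((x-380+.5)/4-.5+360,(y+.5)/4-.5+125)
s=lambda x,y:((x+.5)/4-.5+165,(y+.5)/4-.5+160)
for n,p,q in [('blk+x+y',ta(62,41),s(323,315)),('blk-x-y',ta(303,252),s(540,295)),('blk-x+y',ta(61,250),s(445,360)),('ton+y',ta(60,308),s(473,378)),('ton-y',ta(302,308),s(573,320)),
 ('H+x+y',tb(411,38),s(415,88)),('H+x-y',tb(735,32),s(535,33)),('H-x-y',tb(756,416),s(757,88)),('H-x+y',tb(424,424),s(652,148)),('lip+y',tb(483,312),s(610,105)),('lip-y',tb(695,307),s(660,68))]:
    print(n,tri((T,p),(S,q)).round(4))
P=np.array([atz(T,ta(*a),z) for a,z in [((62,41),.014),((305,41),.014),((303,252),.014),((61,250),.014),((60,308),.005),((302,308),.005)]]);print(P.round(4))
x=P[:4].mean(0); v=(P[0]+P[1]-P[4]-P[5]); print('blk c',x,np.degrees(np.arctan2(v[1],v[0])), v/2)
H=np.array([atz(T,tb(*a),.045) for a in [(411,38),(735,32),(756,416),(424,424)]]);print(H.round(4))
v=H[0]+H[1]-H[2]-H[3];w=H[0]+H[3]-H[1]-H[2];print('H c',H.mean(0),np.degrees(np.arctan2(v[1],v[0])),np.degrees(np.arctan2(-w[0],w[1])),v/2,w/2)
print('lip',atz(T,tb(483,312),.049),atz(T,tb(695,307),.049))
# rib top
print('rib top z',tri((T,ta(182,132)),(S,s(436,238))))
E
```

```text
blk+x+y [0.4987 0.1898 0.0116]
blk-x-y [0.4183 0.0995 0.012 ]
blk-x+y [0.419  0.1903 0.0107]
ton+y [0.3986 0.1919 0.0075]
ton-y [0.3971 0.1    0.0036]
H+x+y [ 0.6193 -0.0569  0.0436]
H+x-y [ 0.6204 -0.2066  0.0436]
H-x-y [ 0.4423 -0.2077  0.0406]
H-x+y [ 0.4397 -0.0568  0.0445]
lip+y [ 0.4879 -0.0842  0.0537]
lip-y [ 0.4953 -0.1769  0.0514]
[[0.4993 0.1901 0.014 ]
 [0.4979 0.0977 0.014 ]
 [0.4179 0.0993 0.014 ]
 [0.4198 0.1905 0.014 ]
 [0.3983 0.192  0.005 ]
 [0.3973 0.1002 0.005 ]]
blk c [0.45871764 0.14440324 0.014     ] -1.2293387313335387 [ 0.10078495 -0.00216277  0.009     ]
[[ 0.6198 -0.0561  0.045 ]
 [ 0.6203 -0.2059  0.045 ]
 [ 0.4418 -0.2063  0.045 ]
 [ 0.4403 -0.0564  0.045 ]]
H c [ 0.53054005 -0.13119539  0.045     ] 0.10144102278782222 0.39426677752797407 [0.1789823  0.00031688 0.        ] [-0.00103114  0.14984472  0.        ]
lip [ 0.49046637 -0.08404666  0.049     ] [ 0.49138971 -0.17992508  0.049     ]
rib top z [0.45955219 0.14161454 0.04990952]
```

Triangulation agrees with the nominal heights to within a few mm. Estimates:

| Item | x | y | Yaw |
|---|---|---|---|
| Block centre | 0.459 | 0.1445 | −1° |
| Heater | 0.5305 | −0.131 | +0.3° |

Next I go above the block.

Emit:
{"fn": "apply_moves", "kwargs": {"rows": "110 -0.0355 -0.030 0 0 0 0;110 -0.0355 -0.030 0 0 0 0;110 -0.0355 -0.030 0 0 0 0;110 -0.0355 -0.030 0 0 0 0;110 -0.0355 -0.030 0 0 0 0;110 -0.0355 -0.030 0 0 0 0;110 -0.0355 -0.030 0 0 0 0;110 -0.0355 -0.030 0 0 0 0;110 -0.0355 -0.030 0 0 0 0;110 -0.0355 -0.030 0 0 0 0;110 0 0 0.012 0 0 0.144;110 0 0 0.012 0 0 0.144;110 0 0 0.012 0 0 0.144;110 0 0 0.012 0 0 0.144;110 0 0 0.012 0 0 0.144;110 0 0 0.012 0 0 0.144;110 0 0 0.012 0 0 0.144;110 0 0 0.012 0 0 0.144;110 0 0 0 0 0 0", "squeeze": 40}}

```text
time: 2.0
tool_pos: [0.4579, 0.1439, 0.1253]
eef_rot: [-2.242, -2.199, 0.005]
ft_force: [-0.3, 0.8, 0.2]
grip_width: 0.0502
gripper_force: 0.0
```

```bash
python3 - <<'E'
from h import *
st=ctrl.read_state(); print(st['time'],st['tool_pos'],st['grip_width'],st['q']); print(R.from_rotvec(st['eef_rot']).as_matrix().round(4))
c=cap('wrist','w1.png'); print(c['eye'])
yaw=np.radians(-1);M=R.from_euler('z',yaw).as_matrix()
print(proj(c,[.459,.1445,0]+ (M@np.array([[5,20,59],[5,-20,59],[-5,-20,59],[-5,20,59],[40,45,14],[40,-45,14],[-40,-45,14],[-40,45,14]]).T).T/1000).round(0).tolist())
E
```

```text
2.0 [0.45791311 0.14394991 0.12526654] 0.050174621662679206 [2.79774903e-01 3.65010363e-01 2.01166877e+00 2.31578205e-05
 7.68188817e-01 2.99071108e-01]
[[ 1.930e-02  9.998e-01 -3.200e-03]
 [ 9.998e-01 -1.930e-02 -9.000e-04]
 [-9.000e-04 -3.100e-03 -1.000e+00]]
[0.45895819 0.2140559  0.28679082]
[[290.0, 195.0], [289.0, 246.0], [276.0, 246.0], [276.0, 195.0], [329.0, 156.0], [325.0, 253.0], [240.0, 253.0], [236.0, 156.0]]
```

View pics/w1.png

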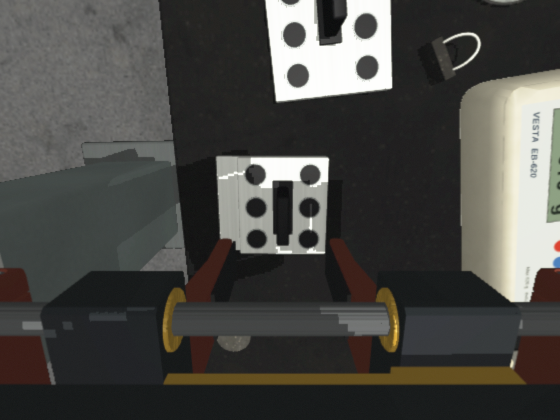

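The wrist view has the rib at cols 275–291, rows 180–246, and the body's +x edge at (329,156)–(327,253). This matches the prediction to about 2 px. Now I descend and grip.

Emit:
{"fn": "apply_moves", "kwargs": {"rows": "110 0.0005 0.001 0.021 0 0 0;110 0 0 0.021 0 0 0;110 0 0 0.021 0 0 0;110 0 0 0.021 0 0 0;110 0 0 0.016 0 0 0;110 0 0 0.004 0 0 0;110 0 0 0 0 0 0;255 0 0 0 0 0 0;255 0 0 0 0 0 0;255 0 0 0 0 0 0;255 0 0 0 0 0 0;255 0 0 0 0 0 0;255 0 0 0 0 0 0", "squeeze": 45}}

```text
time: 3.35
tool_pos: [0.4601, 0.1448, 0.0229]
eef_rot: [-2.241, -2.201, 0.0]
ft_force: [-0.9, -1.0, 3.0]
grip_width: 0.0099
gripper_force: 45.0
```

The grip is good: 9.9 mm at 45 N, with the TCP 22.9 mm above the underside. I lift, carry the block over the well and tilt it 15°.

Emit:
{"fn": "apply_moves", "kwargs": {"rows": "255 0 0 -0.01 0 0 0;255 0 0 -0.03 0 0 0;255 0 0 -0.03 0 0 -0.012;255 0 0 -0.03 0 0 -0.012;255 0 0 -0.03 0 0 0;255 -0.0345 0.0114 0 0 0 0;255 -0.0345 0.0114 0 0 0 0;255 -0.0345 0.0114 0 0 0 0;255 -0.0345 0.0114 0 0 0 0;255 -0.0345 0.0114 0 0 0 0;255 -0.0345 0.0114 0 0 0 0;255 -0.0345 0.0114 0 0 0 0;255 -0.0345 0.0114 0 0 0 0;255 0 0 0 -0.087 0 0;255 0 0 0 -0.087 0 0;255 0 0 0 -0.088 0 0;255 0 0 0 0 0 0;255 0 0 0 0 0 0"}}

```text
time: 5.15
tool_pos: [0.5525, -0.1307, 0.1529]
eef_rot: [2.077, 2.089, 0.273]
ft_force: [0.2, -0.4, -2.7]
grip_width: 0.01
gripper_force: 45.0
```

```bash
cat > chk.py <<'E'
from h import *
st=ctrl.read_state(); M=R.from_rotvec(st['eef_rot']).as_matrix(); p=st['tool_pos']
print(st['time'],p.round(4),'grip',st['grip_width'],'F',st['ft_force'].round(1))
H=np.array([.5305,-.131,0]); Mh=R.from_euler('z',.3,degrees=True).as_matrix()
L=Mh.T@(p-H); B=np.column_stack([M[:,1],M[:,0],-M[:,2]]); a=np.degrees(np.arctan2(B[2,0],B[0,0]))
print('TCP in heater mm',(L*1000).round(1),'tilt',a.round(2),'yaw',np.degrees(np.arctan2(B[1,0],B[0,0])).round(2),'tilt about x',np.degrees(B[2,1]).round(2))
tip=L+Mh.T@B@np.array([-.06,0,-.0229]); end=L+Mh.T@B@np.array([.04,0,-.0229]);print('tip',(tip*1000).round(1),'end',(end*1000).round(1))
E
python3 - <<'E'
from chk import *
t=cap('top');s=cap('side');
O=p-.0229*B[:,2]
pts=O+(B@np.array([[-60,45,0],[-60,-45,0],[40,45,14],[40,-45,14]]).T).T/1000
print(proj(t,pts).round(1).tolist(),proj(s,pts).round(1).tolist())
a=cv2.resize(t['pixels'][100:250,350:480,::-1],None,fx=3,fy=3); b=cv2.resize(s['pixels'][80:230,230:366,::-1],None,fx=3,fy=3)
cv2.imwrite('pics/t2.png',np.hstack([a,b]))
E
```

```text
5.15 [ 0.5525 -0.1307  0.1529] grip 0.009986214526120871 F [ 0.2 -0.4 -2.7]
TCP in heater mm [ 22.    0.2 152.9] tilt 14.88 yaw 0.33 tilt about x 0.02
tip [-30.1   0.2 115.3] end [ 66.5   0.3 141. ]
[[393.4, 191.2], [447.1, 190.1], [395.5, 130.6], [451.1, 129.5]] [[313.7, 161.3], [331.0, 153.5], [283.3, 140.0], [301.8, 133.6]]
```

View pics/t2.png

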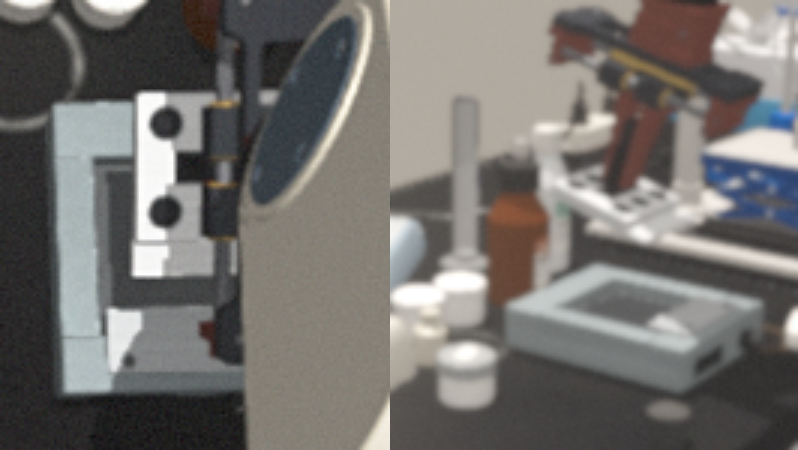

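The left crop shows the block tilted and held above the well, with the tongue's +y corner at about (394,192) in full top-image pixels; the side crop shows the tongue end low. It agrees with the predicted pose, so I lower it straight down until the tip is about 3 mm above the floor.

Emit:
{"fn": "apply_moves", "kwargs": {"rows": "255 0 -0.0051 0.0193 0 0 0;255 0 -0.0051 0.0193 0 0 0;255 0 -0.0051 0.0193 0 0 0;255 0 -0.003 0.0116 0 0 0;255 0 -0.0015 0.0058 0 0 0;255 0 -0.0008 0.0029 0 0 0;255 0 0 0 0 0 0;255 0 0 0 0 0 0"}}

```text
time: 6.05
tool_pos: [0.5539, -0.1308, 0.0725]
eef_rot: [2.075, 2.088, 0.276]
ft_force: [-0.4, 0.5, -3.0]
grip_width: 0.0097
gripper_force: 45.0
```

```bash
python3 chk.py
```

```text
6.05 [ 0.5539 -0.1308  0.0725] grip 0.009717314211614626 F [-0.4  0.5 -3. ]
TCP in heater mm [23.4  0.1 72.5] tilt 15.07 yaw 0.35 tilt about x -0.02
tip [-28.6   0.   34.8] end [68.   0.1 60.8]
```

Emit:
{"fn": "apply_moves", "kwargs": {"rows": "255 0 -0.0035 -0.0007 0 0 0;255 0 -0.0035 -0.0007 0 0 0;255 0 -0.0035 -0.0007 0 0 0;255 0 -0.0035 -0.0007 0 0 0;255 0 -0.0035 -0.0007 0 0 0;255 0 -0.0035 -0.0007 0 0 0;255 0 0 0 0 0 0;255 0 0 0 0 0 0"}}

```text
time: 6.85
tool_pos: [0.532, -0.1309, 0.0704]
eef_rot: [2.076, 2.088, 0.275]
ft_force: [0.5, -1.0, -2.8]
grip_width: 0.0101
gripper_force: 45.0
```

```bash
python3 - <<'E'
from chk import *
t=cap('top');s=cap('side')
a=cv2.resize(t['pixels'][100:250,350:480,::-1],None,fx=3,fy=3); b=cv2.resize(s['pixels'][130:230,260:366,::-1],None,fx=4.5,fy=4.5)[:450]
cv2.imwrite('pics/t3.png',np.hstack([a,b])[:,:800])
E
```

```text
6.85 [ 0.532  -0.1309  0.0704] grip 0.010069415904052722 F [ 0.5 -1.  -2.8]
TCP in heater mm [ 1.5  0.1 70.4] tilt 15.02 yaw 0.34 tilt about x -0.0
tip [-50.6   0.1  32.8] end [46.   0.2 58.7]
```

View pics/t3.png

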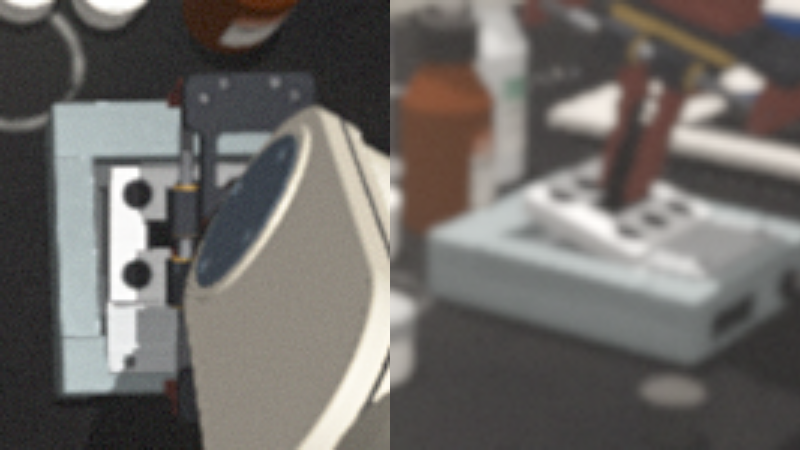

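The tongue is now out of sight under the lip: the lip's free edge in the left crop is around row 304 and the body stands just clear of it, with no contact force. I level the block by turning it about the tongue tip.

Emit:
{"fn": "apply_moves", "kwargs": {"rows": "255 0 0.0011 0.0033 0.0524 0 0;255 0 0.0011 0.0033 0.0524 0 0;255 0 0.0011 0.0033 0.0524 0 0;255 0 0.0011 0.0033 0.0524 0 0;255 0 0.0011 0.0033 0.0524 0 0;255 0 0 0 0 0 0;255 0 0 0 0 0 0"}}

```text
time: 7.65
tool_pos: [0.5401, -0.1306, 0.0548]
eef_rot: [2.214, 2.228, 0.001]
ft_force: [-0.7, 0.3, -3.7]
grip_width: 0.0099
gripper_force: 45.0
```

```bash
python3 chk.py
```

```text
7.65 [ 0.5401 -0.1306  0.0548] grip 0.009928301473947443 F [-0.7  0.3 -3.7]
TCP in heater mm [ 9.6  0.4 54.8] tilt 0.06 yaw 0.36 tilt about x 0.01
tip [-50.4   0.3  31.8] end [49.6  0.4 31.9]
```

Level, about 0.9 mm above the floor. I lower it to contact.

Emit:
{"fn": "apply_moves", "kwargs": {"rows": "255 0 0 0.0005 0 0 0;255 0 0 0.0005 0 0 0;255 0 0 0.0003 0 0 0;255 0 0 0 0 0 0;255 0 0 0 0 0 0"}}

```text
time: 8.15
tool_pos: [0.5398, -0.1308, 0.0539]
eef_rot: [-2.215, -2.228, 0.0]
ft_force: [-1.5, -0.3, -0.5]
grip_width: 0.0097
gripper_force: 45.0
```

Contact is showing: the weight has come off the wrist and z is at the seated height. A touch more, then release with a partial opening that clears the lip screws.

Emit:
{"fn": "apply_moves", "kwargs": {"rows": "255 0 0 0.0004 0 0 0;255 0 0 0 0 0 0;190 0 0 0 0 0 0;190 0 0 0 0 0 0;190 0 0 0 0 0 0;190 0 0 0 0 0 0;190 0 0 -0.01 0 0 0;190 0 0 -0.025 0 0 0;190 0 0 -0.04 0 0 0;190 0 0 -0.045 0 0 0;190 0 -0.04 -0.03 0 0 0;190 0 -0.04 -0.02 0 0 0;190 0.04 -0.02 0 0 0 0;190 0.045 0 0 0 0 0;190 0.045 0 0 0 0 0;190 0.045 0 0 0 0 0;190 0 0 0 0 0 0;190 0 0 0 0 0 0"}}

```text
time: 9.95
tool_pos: [0.4389, 0.0445, 0.2239]
eef_rot: [2.211, 2.231, 0.001]
ft_force: [-0.7, -0.9, 0.2]
grip_width: 0.0221
gripper_force: 0.0
```

```bash
python3 - <<'E'
from h import *
t=cap('top');s=cap('side')
P=np.array([.5305,-.131,0])+(R.from_euler('z',.35,degrees=True).as_matrix()@np.array([[50,45,45],[50,-45,45],[-30,45,45],[-30,-45,45]]).T).T/1000
print(proj(t,P).round(1).tolist(),proj(s,P).round(1).tolist(), ctrl.read_state()['ft_force'])
a=cv2.resize(t['pixels'][125:240,360:460,::-1],None,fx=4,fy=4); b=cv2.resize(s['pixels'][150:242,260:360,::-1],None,fx=4,fy=5)[:460]
cv2.imwrite('pics/t4.png',np.hstack([a,b]))
E
```

```text
[[384.1, 154.7], [433.1, 153.7], [386.0, 197.6], [435.4, 196.6]] [[286.3, 181.3], [304.2, 172.8], [312.3, 187.7], [329.3, 178.6]] [-0.43231238 -0.26995385  0.69720039]
```

View pics/t4.png

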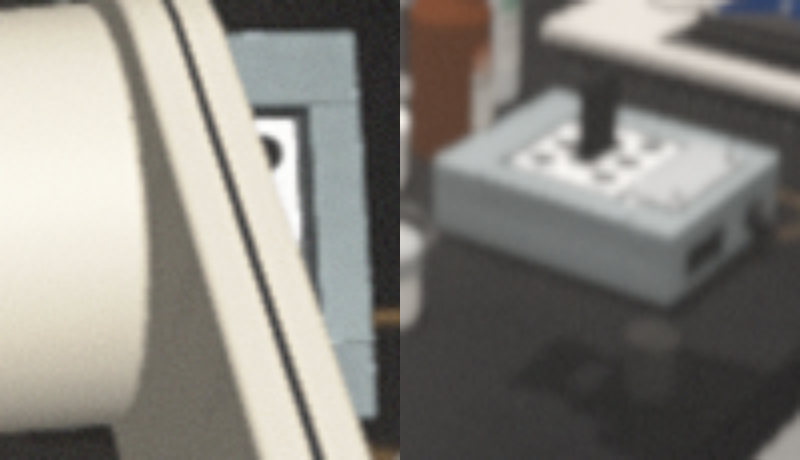

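The side crop shows the block flat and flush in the well with its rib upright. Its visible corner in the top view, about (434,154), matches the seated prediction of (433,154). The gripper is clear, so I hand in.

```bash
python3 -c "
from station import ctrl; print(ctrl.close_job())"
```

```text
the job is handed in; nothing more can be done
None
```

The tongued block is seated flat in the heater well with its tongue under the lip and let go, the wide block was not touched, and the job was handed in after about 10 s of robot time.

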